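Find the good sheeter roll cassette with a feeler blade

TASK

One of the three dough sheeter roll cassettes on the tray is good; of the others one is seized and one has lost its spring. Take the red-handled feeler blade out of its wooden block and gently try it from above in the slots between the rolls, never forcing it: in the good cassette it goes in with a clear, steady drag, in the slack one it slides with none, in the seized one it stops on the rolls. Leave the blade standing in the good cassette, pushed fully home with its handle down on the cover, let go of it, and leave everything else where it is.

Things in the scene. Friction and masses are not known exactly. Their poses are not given: they have to be found in the camera images.
- blade: About 140 g: steel, 6 mm thick (its x), 30 mm wide (its y) and 67 mm long, pointing down, below a red handle 24 (x) x 36 (y) x 60 (z) mm. Origin at the centre of the blade's bottom edge; z runs up the blade; the handle spans 65 to 125 mm above the origin; its underside comes to rest on a cover or the block. It starts upright in the block.
- stand: Wooden block 60 x 70 x 70 mm, fixed on the table, with a 10 x 35 mm slot down through it in which the blade stands to begin with, handle on its top. Origin at the centre of its underside.
- tray: Dark steel drip tray under the three cassettes, 160 x 440 x 4 mm with 10 mm rims along its long sides, fixed. Origin: centre of its underside. The cassettes stand along its y. Pushing the blade on any cassette with some 20 N (contact forces together over 60 N) harms it, sideways too: held stiffly towards the rigid roll it is pinched hard.
- cassette_a: One of three outwardly identical fixed roll cassettes in a row, some 140 mm apart: blue end plates, grey base, 96 (x) x 104 (y) mm. Origin: centre of its underside, 4 mm above the table; z up; its top cover is 85 mm above the origin and has a slot centred over it, 14 (x) x 44 (y) mm. Which cassette is good, slack or seized changes every time and cannot be seen.
- cassette_b: As cassette_a. In each, two white rolls (radius 18 mm, along y, not turning) have their axes 55 mm above the origin, 20.25 mm either side, leaving a 4.5 mm nip at x = 0. The -x roll is rigid; the +x roll (yellow bearings) should be sprung and give way in +x by up to 6 mm. The blade first meets the rolls with its tip about 60 mm above the origin.
- cassette_c: As cassette_a. In the good one the sprung roll presses the blade with 5 to 9 N: sliding it needs a steady push of more than 3 N. In the slack one it slides with under 1 N. Drag shows only while the blade moves. In the seized one it stops with its tip 5 to 9 mm above the roll axes. Fully home the tip is 20 mm above the origin.
- wrench: A bystander to be left alone: a wrench lying on the table left of the cassettes towards the robot, 150 mm long, flat. Origin under its middle.
- sauce_bottle: A bystander to be left alone: a cream squeeze bottle, 54 mm across and 150 mm tall, left of the cassettes. Origin under its middle.
- bowl: A bystander to be left alone: a steel bowl, 110 mm across and 45 mm high, behind the cassettes. Origin under its middle.
- tumbler: A bystander to be left alone: a steel tumbler, 64 mm across and 80 mm high, right of the cassettes. Origin under its middle.
- torch: A bystander to be left alone: a purple and red kitchen gas torch, about 155 mm tall, behind on the left. Origin under its can.
Not all that is in view belongs to the job. What is shaped like the blade but green or turquoise is not meant.

How it is judged (in metres and radians):
On the way, in this order (a step that is already met when the one before it is completed fails the run):
1. the blade is drawn out of its block (z of blade in the frame of stand above 0.075 m), for 0.1 s.
2. the blade's tip is through the nip of the good cassette (horizontal distance between blade and cassette_c below 0.013 m and z of blade in the frame of cassette_c below 0.045 m), for 0.1 s.
At the end, for the whole second after the job is handed in: The blade stands in the good (sprung) cassette, upright within 0.15 rad and within 13 mm of the slot's centre, its tip 13 to 22.5 mm above the cassette's origin (home is 20 mm), at rest and let go (horizontal distance between blade and cassette_c below 0.013 m and z of blade in the frame of cassette_c between 0.013 and 0.0225 m and angle between blade's own z axis and vertical below 0.15 rad and linear speed of blade below 0.01 m/s); the robot touches nothing.
It fails at once if the blade is forced against a cassette, contact forces together above 60 N (a push of some 20 N) (contact force between blade and cassette_a above 60 N or contact force between blade and cassette_b above 60 N or contact force between blade and cassette_c above 60 N).
It fails at once if a bystander is moved by more than 30 mm (distance of any of wrench, sauce_bottle, bowl, tumbler, torch from where it was at the start of the episode above 0.03 m).
It also fails if it takes over 72 s, if anything falls off the work surface, if the arm or the gripper's body presses on something with over 40 N, if the wrist force passes 120 N, or if a joint passes its speed limit or range.

ROBOT

A 6-joint arm with a two-finger parallel gripper is mounted at the origin on the work surface. World frame = base frame: x ahead of the robot, y to its left, z up, the work surface at z = 0. Lengths are in mm, angles in rad, forces in N, time in s.
With the tool pointing down it reaches from about 300 to 775 mm from the base axis. Payload 14.6 kg.
Tool frame: the origin (TCP) lies between the finger pads; the fingertips stand 25 mm ahead of it and the grasp point (between the pads) lies 6 mm ahead of it; z points along the fingers, y is the line along which they close (so a half turn about z gives the same grasp; the last joint's range is limited). The gripper opens to 94 mm and grips with 3 to 60 N. Pads are 16 mm wide; open, the fingers measure 119 mm over their backs; the gripper's body (75 mm by 177 mm) begins 78 mm behind the grasp point.
Start: joints at [1.258, 0.3, 1.521, -0, 1.321, -0.067], TCP at [133.831, 533.459, 230.446] pointing down, gripper open.
Joint ranges: [-3.03, 3.03], [-0.79, 2.21], [0.23, 2.52], [-1.04, 4.18], [0, 3.07], [-2.55, 2.55]. Speed limits (rad/s): [2.22, 2.22, 2.57, 3.14, 3.14, 3.14].

INTERFACE

Orientations are given as [roll, pitch, yaw] about the fixed x, y, z axes, in that order (R = Rz(yaw) Ry(pitch) Rx(roll)).
In Python, from cell import manip gives the robot as it stands. The module is installed in compiled form; this text tells all that it offers.
- The arm moves only by the tool step_arm, never from a script. Its argument "series" is one flat list of numbers, 5 for each row, row after row: the shift along the world's x, y, z in mm, then the turn about the world's z in rad, then the closure, from 0 (fully open) to 1 (shut). In form: [dx, dy, dz, spin, jaw, dx, dy, dz, spin, jaw, ...]. A call has 1 to 20 rows; each row shifts and turns the commanded pose from where the row before left it; what a row does not reach is not made up. A row lasts 1/8 s, in which the tool goes at most 62.5 mm and 10.7 degrees, less where a joint would pass 70% of its speed; a pose out of reach is approached as far as the arm can. A call is refused whole if a number of a shift passes 62.5 or a number of a turn 0.188, either way. A call with a gripper value outside its range is refused whole. The fingers move at their own pace and stop on an object; "squeeze" is the grip in N (left out, the last holds). Time passes only in rows, so rows that do not move let the fingers close. It gives the time, the measured TCP pose, the force, the opening and the grip force at its end, in the units of the state.
- manip.read_state(): the state, without advancing time (a new reading comes with each control period).
- manip.camera(name): name is "scene" or "top" or "wrist"; returns (picture, depth): 420x560x3 uint8, blue, green, red; 420x560 float32, mm along the optical axis (not along the pixel's ray), 0 where there is no reading.
- manip.camera_info(name): a dict with "fovy" (degrees; the focal length in pixels is half the picture's height over the tangent of half this angle, whatever the lens; pixels are square), "cx", "cy" (the principal point, pixels), "eye" and "orientation" of the camera in the world. Camera axes: x right, y down, z forward; pixel columns grow to the right and rows downward; lengths in mm; the calibration is good to about 2 mm. A picture is of the moment at which its call begins: read the wrist's pose just before it. camera_info takes no time and is no camera call; for the wrist camera it gives the pose at the moment of the call.
- manip.sign_off(): hands the job in; it is judged then, once.
The state is a dict: "clock": time; "joints": joint angles; "qd": joint speeds; "effort": joint torques, N m; "eef_pos": TCP position; "eef_rot": TCP orientation; "wrist_force": force on the tool from outside, world axes, zero at the start; "moment": the same for the moment, N m; "finger_gap": finger opening in mm; "finger_force": force on a finger pad.
Only numpy, scipy, OpenCV 4.12 (cv2) and the standard library are available. Lean on these libraries where they do the work, as an engineer would, in place of code of your own. Each camera call takes 0.05 s, during which the arm holds its last target. There are 200 camera calls.

## Working session

There is one attempt and no reset: what is moved stays moved. The work goes in short steps, Python scripts to look and compute and a tool call to move; the robot and the scene stay as the last step left them, time stands still between calls to the robot, and variables do not carry over. Pictures are saved under pics/ and viewed, at most 10 in all, crops included, and the job is handed in when it is done.

Besides the shell and the picture viewer there is one more tool, called after "Emit:" by a JSON object that holds its "op" and its "data", one argument or row to a line. step_arm: Moves the arm, as the interface text tells. Its arguments: {"type":"object","properties":{"series":{"type":"array"},"squeeze":{"type":"number"}},"required":["series"]}

```bash
mkdir -p pics; cat > h.py <<'E'
import numpy as np, cv2
from scipy.spatial.transform import Rotation as R
from cell import manip
def snap(n,f):
    info=manip.camera_info(n); p,d=manip.camera(n)
    cv2.imwrite(f'pics/{f}.png',p); np.savez(f'pics/{f}.npz',p=p,d=d,info=np.array(info,dtype=object)); return p,d,info
def load(f):
    z=np.load(f'pics/{f}.npz',allow_pickle=True); return z['p'],z['d'],z['info'].item()
def rot(o):
    o=np.array(o,float); return o if o.shape==(3,3) else R.from_euler('xyz',o).as_matrix()
def w(u,v,d,i,z=None):
    """pixel to world; by depth or at height z"""
    f=210/np.tan(np.radians(i['fovy'])/2)
    r=rot(i['orientation'])@np.array([(u-i['cx'])/f,(v-i['cy'])/f,1]); e=np.array(i['eye'])
    return e+r*(d[int(v),int(u)] if z is None else (z-e[2])/r[2])
E
python3 - <<'E'
from h import *
for n in('scene','top'):
    p,d,i=snap(n,n); print(i)
s=manip.read_state(); print(s)
E
```

```text
{'fovy': 49.94828662840382, 'cx': 279.77567757304905, 'cy': 212.82508468284, 'eye': array([1242.769206  , -573.32412065,  840.86317903]), 'orientation': array([-2.3030129 , -0.01915512,  0.90575494])}
{'fovy': 45.07335527083068, 'cx': 275.97943281148594, 'cy': 199.10998284656793, 'eye': array([ 437.97703704,  -17.07745127, 1359.28215391]), 'orientation': array([-3.07428445,  0.0090207 , -1.56489257])}
{'clock': 0.1, 'joints': array([ 1.25840973e+00,  3.00404827e-01,  1.52151014e+00, -1.42329124e-05,
        1.32071574e+00, -6.66183803e-02]), 'qd': array([ 0.00112143, -0.00125544, -0.00258902, -0.0001448 , -0.00080591,
        0.00180855]), 'effort': array([ 3.99405719e-03, -5.32653165e+01, -3.53275430e+01,  7.10874796e-02,
        2.35458522e-02, -4.61265108e-05]), 'eef_pos': array([133.76683887, 533.2678026 , 229.95268431]), 'eef_rot': array([-3.14055598e+00, -5.53463748e-05,  2.89582794e+00]), 'wrist_force': array([ 0.96511153, -0.2339357 , -0.84033845]), 'moment': array([-0.01637979,  0.04283088, -0.02786328]), 'finger_force': 0.0, 'finger_gap': 94.02616431746829}
```

View pics/scene.png

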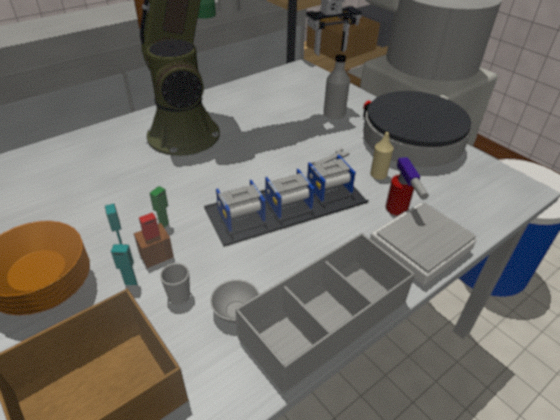

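View pics/top.png

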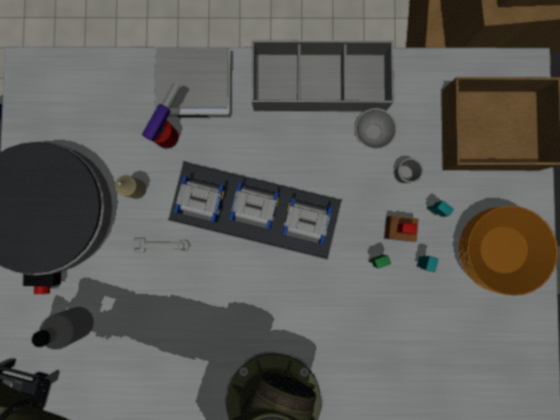

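The scene view shows the red-handled blade in its block at (150,230). In the top view it is at (409,228), with the cassettes at about (200,200), (255,205) and (308,222). Green and turquoise decoys surround the block.

```bash
python3 - <<'E'
from h import *
p,d,i=load('top')
a=cv2.resize(p[150:270,160:350],None,fx=4,fy=4,interpolation=cv2.INTER_CUBIC)
b=cv2.resize(p[195:275,370:460],None,fx=5,fy=5,interpolation=cv2.INTER_CUBIC)
b=cv2.copyMakeBorder(b,0,0,0,0,cv2.BORDER_CONSTANT)
cv2.imwrite('pics/ca.png',cv2.convertScaleAbs(a,alpha=1.4)); cv2.imwrite('pics/cb.png',cv2.convertScaleAbs(b,alpha=1.4))
for u,v in[(409,228),(392,222),(382,261),(431,264),(443,208),(308,212),(255,196),(200,190),(408,170),(375,128)]: print(u,v,w(u,v,d,i).round())
# red handle, by both cameras
for n,box in(('top',(370,460,195,275)),('scene',(130,180,200,270))):
    p,d,i=load(n); q=p.astype(int); m=(q[...,2]>90)&(q[...,2]>2.5*q[...,1])&(q[...,2]>2.2*q[...,0])
    v,u=np.nonzero(m); k=(u>box[0])&(u<box[1])&(v>box[2])&(v<box[3]); 
    P=np.array([w(x,y,d,i) for x,y in zip(u[k],v[k])]); print(n,len(P),P.min(0).round(),P.max(0).round())
    T=P[P[:,2]>P[:,2].max()-12]; print(T.mean(0),cv2.minAreaRect(T[:,:2].astype(np.float32)))
E
```

```text
409 228 [ 452. -329.  125.]
392 222 [ 468. -300.   69.]
382 261 [ 372. -263.  125.]
431 264 [ 366. -381.  126.]
443 208 [ 502. -412.  126.]
308 212 [491. -86.  91.]
255 196 [531.  48.  91.]
200 190 [546. 187.  89.]
408 170 [ 611. -361.   -4.]
375 128 [ 722. -270.   10.]
top 131 [ 440. -358.   71.] [ 463. -312.  136.]
[ 451.70686632 -329.01849379  129.59329503] ((451.2701721191406, -329.1787414550781), (21.842567443847656, 33.48127746582031), 0.3885946571826935)
scene 62 [ 448. -346.  128.] [ 466. -318.  133.]
[ 457.76449071 -331.51528549  130.08817213] ((457.2994384765625, -331.2954406738281), (28.63330841064453, 16.46695899963379), 79.1185302734375)
```

View pics/ca.png

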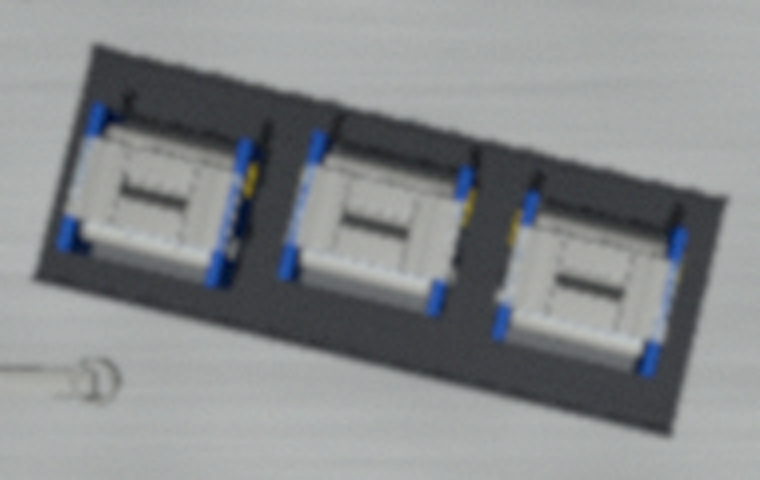

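View pics/cb.png

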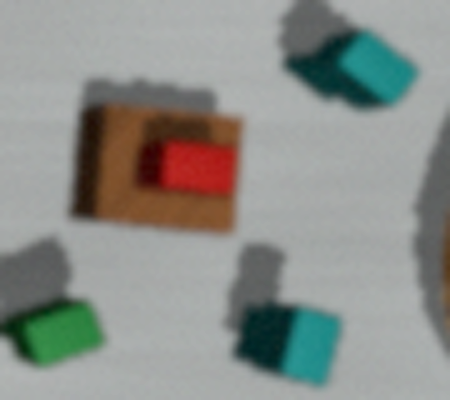

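The first crop shows the slots at (153,195), (375,221) and (590,286), turned about 12°, with the yellow bearings towards image up (+x). The second shows the red handle top centred at (200,167), turned about 4°.

```bash
python3 - <<'E'
from h import *
p,d,i=load('top')
A=lambda x,y:(160+(x+.5)/4-.5,150+(y+.5)/4-.5); B=lambda x,y:(370+(x+.5)/5-.5,195+(y+.5)/5-.5)
for e1,e2 in(((121,188),(186,203)),((342,214),(408,228)),((557,280),(622,293))):
    a=w(*A(*e1),d,i,89);b=w(*A(*e2),d,i,89);y=a-b;print('slot',((a+b)/2).round(1),np.linalg.norm(y).round(),-np.arctan2(y[0],y[1]))
c=[w(*B(*q),d,i,130) for q in((167,141),(240,146),(235,194),(163,189))]
c=np.array(c);print(c.mean(0),c.round()[:,:2]);y=c[0]+c[3]-c[1]-c[2];print(-np.arctan2(y[0],y[1]))
# tray long edges
for e1,e2 in(((97,44),(727,198)),((36,279),(670,434))):
    a=w(*A(*e1),d,i,6);b=w(*A(*e2),d,i,6);y=a-b;print(a.round(),b.round(),-np.arctan2(y[0],y[1]))
E
```

```text
slot [524.  191.4  89. ] 42.0 -0.2211585012114498
slot [508.7  51.7  89. ] 42.0 -0.20368696699798
slot [468.3 -83.2  89. ] 41.0 -0.19182302329650408
[ 452.20112304 -329.82875575  130.        ] [[ 465. -313.]
 [ 463. -349.]
 [ 439. -346.]
 [ 442. -311.]]
-0.06317961604591568
[632. 245.   6.] [ 530. -179.    6.] -0.23568963776879168
[473. 283.   6.] [ 373. -141.    6.] -0.23275544700731465
```

Emit:
{"op": "step_arm", "data": {
  "series": [0, 0, 30, 0, 0, 20, -45, 30, -0.07, 0, 20, -45, 10, -0.07, 0, 20, -45, 0, -0.07, 0, 20, -45, 0, -0.07, 0, 20, -45, 0, -0.07, 0, 20, -45, 0, -0.07, 0, 20, -45, 0, -0.07, 0, 20, -45, 0, -0.07, 0, 20, -45, 0, -0.07, 0, 20, -45, 0, -0.07, 0, 20, -45, 0, -0.07, 0, 15, -45, 0, -0.07, 0, 15, -45, 0, -0.07, 0, 15, -45, 0, -0.07, 0, 15, -45, 0, -0.07, 0, 10, -45, 0, -0.07, 0, 10, -45, 0, -0.07, 0, 10, -45, 0, -0.07, 0, 5, -45, 0, -0.07, 0]
}}

```text
clock: 2.6
eef_pos: [448.9, -323.0, 300.0]
eef_rot: [-3.141, -0.0, 1.564]
wrist_force: [0.7, -0.1, 0.3]
finger_gap: 94.1
finger_force: 0.0
```

```bash
python3 - <<'E'
from h import *
p,d,i=snap('wrist','w1'); print(i, manip.read_state()['eef_pos'])
cv2.imwrite('pics/w1b.png',cv2.convertScaleAbs(p,alpha=1.4))
E
```

```text
{'fovy': 62.33470688552916, 'cx': 286.94033069172787, 'cy': 210.5154210316293, 'eye': array([ 449.63460195, -256.3895572 ,  454.37154656]), 'orientation': array([ 2.90912501e+00,  1.01852595e-03, -7.47931128e-03])} [ 448.58794264 -326.93499089  299.17812151]
```

View pics/w1b.png

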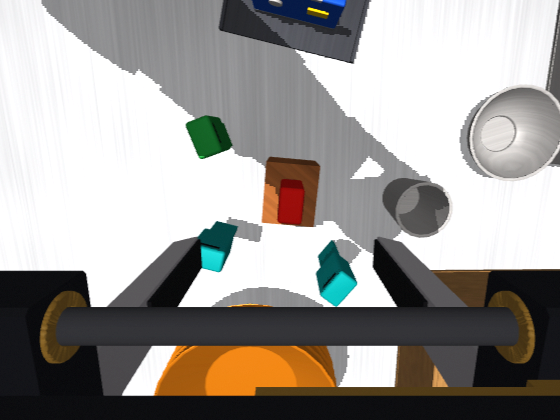

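The wrist view shows the red handle at (291,202) on its block, with the decoys clear of it to either side. I'll enlarge it.

```bash
python3 - <<'E'
from h import *
p,d,i=load('w1')
cv2.imwrite('pics/w1c.png',cv2.resize(p[145:240,250:330],None,fx=6,fy=6,interpolation=cv2.INTER_CUBIC))
E
```

```text
(no output)
```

View pics/w1c.png

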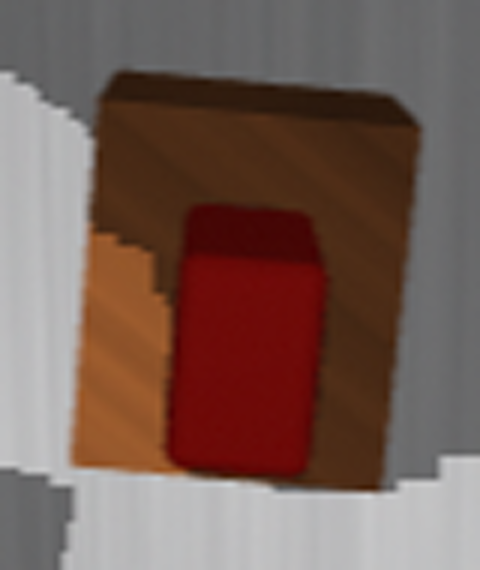

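The crop shows the handle's top face with corners at about (178,255), (326,262), (308,474) and (168,466).

```bash
python3 - <<'E'
from h import *
p,d,i=load('w1')
c=np.array([w(250+(x+.5)/6-.5,145+(y+.5)/6-.5,d,i,130) for x,y in((178,255),(326,262),(308,474),(168,466))])
print(c.round(1)); print(c.mean(0)); y=c[0]+c[1]-c[2]-c[3]; print(-np.arctan2(y[0],y[1]))
s=manip.read_state(); print(s['eef_pos'],s['eef_rot'],s['clock'])
E
```

```text
[[ 441.6 -310.4  130. ]
 [ 464.9 -311.7  130. ]
 [ 462.2 -346.3  130. ]
 [ 439.6 -344.8  130. ]]
[ 452.08389602 -328.27494947  130.        ]
-0.0697147481401825
[ 448.58794264 -326.93499089  299.17812151] [-3.14015545e+00 -5.25540171e-06  1.55767062e+00] 2.65
```

Emit:
{"op": "step_arm", "data": {
  "series": [0, 0, -20, 0, 0, 0, 0, -20, 0, 0, 0, 0, 0, 0, 0, 0, 0, 0, 0, 0]
}}

```text
clock: 3.15
eef_pos: [449.0, -321.6, 261.3]
eef_rot: [3.141, 0.001, 1.566]
wrist_force: [-0.3, -0.6, 0.3]
finger_gap: 93.9
finger_force: 0.0
```

Emit:
{"op": "step_arm", "data": {
  "series": [3, -7, 0, -0.06, 0.3, 0, 0, -30, 0, 0.3, 0, 0, -30, 0, 0.3, 0, 0, -30, 0, 0.3, 0, 0, -30, 0, 0.3, 0, 0, -20, 0, 0.3, 0, 0, -12, 0, 0.3, 0, 0, 0, 0, 0.3, 0, 0, 0, 0, 0.75, 0, 0, 0, 0, 0.75, 0, 0, 0, 0, 0.75, 0, 0, 0, 0, 1, 0, 0, 0, 0, 1, 0, 0, 0, 0, 1],
  "squeeze": 15
}}

```text
clock: 4.9
eef_pos: [451.9, -328.6, 108.6]
eef_rot: [3.141, 0.0, 1.506]
wrist_force: [0.3, -0.2, 1.4]
finger_gap: 24.2
finger_force: 14.9
```

Emit:
{"op": "step_arm", "data": {
  "series": [0, 0, 5, 0, 1, 0, 0, 15, 0, 1, 0, 0, 30, 0, 1, 0, 0, 30, 0, 1, 0, 0, 30, 0, 1, 0, 0, 40, 0, 1, 4, 30, 0, -0.05, 1, 4, 30, 0, -0.05, 1, 4, 40, 0, -0.05, 1, 4, 40, 0, 0, 1, 0, 10, 0, 0, 1, 0, 0, 0, 0, 1, 0, 0, 0, 0, 1]
}}

```text
clock: 6.52
eef_pos: [467.7, -179.5, 258.6]
eef_rot: [3.141, 0.0, 1.355]
wrist_force: [0.8, -0.3, -2.0]
finger_gap: 23.8
finger_force: 15.0
```

```bash
python3 - <<'E'
from h import *
p,d,i=snap('wrist','w2'); s=manip.read_state(); print(i['eye'], s['eef_pos'],s['eef_rot'],s['wrist_force'],s['finger_gap'])
cv2.imwrite('pics/w2b.png',cv2.convertScaleAbs(p,alpha=1.1))
E
```

```text
[ 482.01660182 -114.25403385  412.9666697 ] [ 467.69827595 -179.48241956  258.50058848] [-3.14150323e+00  1.31908695e-04  1.35472627e+00] [-0.32236935  0.23124993 -2.31887673] 23.794932754427506
```

View pics/w2b.png

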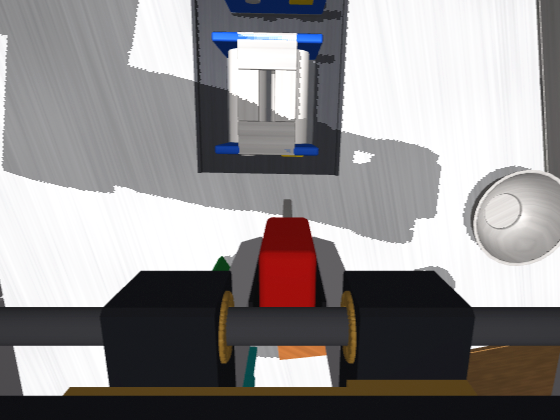

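The view shows the blade held upright, tip at (287,200). The slot of the right cassette runs from (267,68) to (266,122). I'll get its edges by code from the depth.

```bash
cat >> h.py <<'E'
def slot(f,guess,ang=-0.215):
    """slot centre and yaw from the depth of a wrist picture"""
    p,d,i=load(f); v,u=np.mgrid[0:420,0:560]
    fl=210/np.tan(np.radians(i['fovy'])/2)
    X=np.stack([(u-i['cx'])/fl,(v-i['cy'])/fl,np.ones_like(d)],-1)
    r=X@rot(i['orientation']).T; P=i['eye']+r*d[...,None]
    Q=(i['eye']+r*((89-i['eye'][2])/r[...,2])[...,None])[...,:2]-guess   # where each ray meets the cover plane
    c,s=np.cos(ang),np.sin(ang); L=np.stack([Q[...,0]*c+Q[...,1]*s,-Q[...,0]*s+Q[...,1]*c],-1)
    top=np.abs(P[...,2]-89)<5; near=(np.abs(L[...,0])<20)&(np.abs(L[...,1])<34)
    hole=near&~top
    n,lab,st,ce=cv2.connectedComponentsWithStats(hole.astype(np.uint8))
    for k in range(1,n):
        if st[k,4]<60: continue
        q=L[lab==k]; (cx,cy),wh,a=cv2.minAreaRect(q.astype(np.float32)); 
        print('hole',st[k],'centre',(np.array(guess)+[cx*c-cy*s,cx*s+cy*c]).round(1),'size',np.round(wh,1),'ang',round(a,1))
        print('  local range x',np.percentile(q[:,0],[1,99]).round(1),'y',np.percentile(q[:,1],[1,99]).round(1))
    print('cover z',np.median(P[top&near][:,2]).round(1))
E
python3 - <<'E'
from h import *
slot('w2',(468.3,-83.2))
# blade tip line: dark blade strip just above handle, row 205
p,d,i=load('w2'); 
for r in(202,210,216):print(r,d[r,278:300].round().tolist())
E
```

```text
hole [258  70  17  52 784] centre [470.1 -83.2] size [43.2 14. ] ang 89.9
  local range x [-5.1  8.7] y [-21.2  22. ]
cover z 89.0
202 [422.0, 421.0, 423.0, 421.0, 422.0, 251.0, 250.0, 250.0, 252.0, 251.0, 250.0, 251.0, 250.0, 422.0, 422.0, 422.0, 422.0, 421.0, 422.0, 421.0, 421.0, 421.0]
210 [424.0, 425.0, 425.0, 424.0, 424.0, 225.0, 227.0, 226.0, 227.0, 225.0, 227.0, 227.0, 226.0, 228.0, 424.0, 424.0, 424.0, 424.0, 424.0, 424.0, 425.0, 424.0]
216 [426.0, 428.0, 425.0, 426.0, 211.0, 209.0, 210.0, 211.0, 210.0, 211.0, 210.0, 209.0, 210.0, 211.0, 425.0, 426.0, 425.0, 426.0, 425.0, 426.0, 427.0, 426.0]
```

```bash
python3 - <<'E'
from h import *
p,d,i=load('w2'); t=np.array([467.70,-179.48]); c,s=np.cos(-.2161),np.sin(-.2161)
for u,r in((286.5,202),(286.5,206),(287,210),(287,214),(287.0,216)):
    f=210/np.tan(np.radians(i['fovy'])/2); P=i['eye']+rot(i['orientation'])@np.array([(u-i['cx'])/f,(r-i['cy'])/f,1])*d[r,286]
    q=P[:2]-t; print(P.round(1),'tool-local x,y',round(q[0]*c+q[1]*s,2),round(-q[0]*s+q[1]*c,2))
E
```

```text
[ 470.5 -165.1  166.7] tool-local x,y -0.32 14.62
[ 470.6 -164.9  181.2] tool-local x,y -0.3 14.9
[ 470.9 -165.1  192.3] tool-local x,y 0.04 14.71
[ 471.  -164.7  204.8] tool-local x,y 0.04 15.12
[ 471.  -164.7  209.8] tool-local x,y 0.03 15.1
```

Emit:
{"op": "step_arm", "data": {
  "series": [1, 32, 0, 0, 1, 1, 32, 0, 0, 1, 1, 25, 0, 0, 1, 0, 7, 0, 0, 1, 0, 0, 0, 0, 1, 0, 0, -25, 0, 1, 0, 0, -25, 0, 1, 0, 0, -10, 0, 1, 0, 0, -5, 0, 1, 0, 0, -5, 0, 1, 0, 0, -5, 0, 1, 0, 0, -5, 0, 1, 0, 0, 0, 0, 1, 0, 0, 0, 0, 1]
}}

```text
clock: 8.32
eef_pos: [470.9, -82.6, 178.6]
eef_rot: [3.141, 0.0, 1.356]
wrist_force: [-0.2, 0.4, -1.6]
finger_gap: 23.8
finger_force: 15.0
```

Emit:
{"op": "step_arm", "data": {
  "series": [0, 0, -2, 0, 1, 0, 0, -2, 0, 1, 0, 0, -2, 0, 1, 0, 0, -1, 0, 1, 0, 0, -1, 0, 1],
  "squeeze": 12
}}

```text
clock: 8.95
eef_pos: [470.8, -82.6, 170.4]
eef_rot: [3.142, -0.0, 1.356]
wrist_force: [-0.3, -0.2, -1.4]
finger_gap: 24.1
finger_force: 12.0
```

Emit:
{"op": "step_arm", "data": {
  "series": [0, 0, -1, 0, 1, 0, 0, -1, 0, 1]
}}

```text
clock: 9.2
eef_pos: [470.8, -82.5, 168.4]
eef_rot: [-3.142, -0.0, 1.356]
wrist_force: [-0.3, 0.4, -1.8]
finger_gap: 23.9
finger_force: 12.0
```

Emit:
{"op": "step_arm", "data": {
  "series": [0, 0, -1, 0, 1]
}}

```text
clock: 9.32
eef_pos: [470.8, -82.5, 167.4]
eef_rot: [3.142, 0.0, 1.356]
wrist_force: [-0.1, 0.0, -1.9]
finger_gap: 24.1
finger_force: 12.0
```

Emit:
{"op": "step_arm", "data": {
  "series": [0, 0, -1, 0, 1]
}}

```text
clock: 9.45
eef_pos: [470.8, -82.5, 166.4]
eef_rot: [-3.142, 0.0, 1.356]
wrist_force: [0.3, -0.1, -1.7]
finger_gap: 24.1
finger_force: 12.0
```

Emit:
{"op": "step_arm", "data": {
  "series": [0, 0, -1, 0, 1]
}}

```text
clock: 9.57
eef_pos: [470.9, -82.6, 165.4]
eef_rot: [3.141, 0.0, 1.356]
wrist_force: [0.7, -0.7, -1.2]
finger_gap: 24.2
finger_force: 12.0
```

Emit:
{"op": "step_arm", "data": {
  "series": [0, 0, -1, 0, 1]
}}

```text
clock: 9.7
eef_pos: [470.9, -82.6, 164.5]
eef_rot: [3.141, -0.0, 1.356]
wrist_force: [-0.0, -0.2, -0.7]
finger_gap: 24.1
finger_force: 12.0
```

Emit:
{"op": "step_arm", "data": {
  "series": [0, 0, -1, 0, 1]
}}

```text
clock: 9.82
eef_pos: [471.0, -82.6, 163.5]
eef_rot: [3.141, 0.0, 1.356]
wrist_force: [1.5, -0.9, -1.6]
finger_gap: 23.7
finger_force: 12.0
```

Emit:
{"op": "step_arm", "data": {
  "series": [0, 0, -1, 0, 1, 0, 0, -1, 0, 1]
}}

```text
clock: 10.07
eef_pos: [471.0, -82.6, 161.5]
eef_rot: [3.141, -0.0, 1.356]
wrist_force: [1.3, -0.3, -1.7]
finger_gap: 24.3
finger_force: 12.0
```

Emit:
{"op": "step_arm", "data": {
  "series": [0, 0, -1, 0, 1, 0, 0, -1, 0, 1]
}}

```text
clock: 10.32
eef_pos: [471.0, -82.6, 159.5]
eef_rot: [3.141, 0.0, 1.356]
wrist_force: [2.3, -0.8, -0.8]
finger_gap: 24.2
finger_force: 12.0
```

Emit:
{"op": "step_arm", "data": {
  "series": [0, 0, -1, 0, 1, 0, 0, -1, 0, 1]
}}

```text
clock: 10.58
eef_pos: [471.0, -82.6, 157.5]
eef_rot: [3.141, 0.0, 1.356]
wrist_force: [3.1, -0.5, 0.2]
finger_gap: 24.1
finger_force: 12.0
```

Emit:
{"op": "step_arm", "data": {
  "series": [0, 0, -1, 0, 1, 0, 0, -1, 0, 1]
}}

```text
clock: 10.82
eef_pos: [470.9, -82.6, 155.4]
eef_rot: [3.141, 0.0, 1.356]
wrist_force: [3.4, -1.1, -1.4]
finger_gap: 23.6
finger_force: 12.0
```

Emit:
{"op": "step_arm", "data": {
  "series": [0.6, 0, -1, 0, 1, 0, 0, -2, 0, 1]
}}

```text
clock: 11.08
eef_pos: [471.2, -82.5, 152.2]
eef_rot: [-3.141, -0.0, 1.356]
wrist_force: [0.8, -0.5, -0.6]
finger_gap: 23.9
finger_force: 12.0
```

Emit:
{"op": "step_arm", "data": {
  "series": [0.3, 0, -2, 0, 1]
}}

```text
clock: 11.2
eef_pos: [471.4, -82.4, 150.1]
eef_rot: [-3.141, -0.0, 1.356]
wrist_force: [0.5, -0.4, -1.7]
finger_gap: 23.8
finger_force: 12.0
```

Emit:
{"op": "step_arm", "data": {
  "series": [0, 0, -2, 0, 1]
}}

```text
clock: 11.32
eef_pos: [471.4, -82.4, 148.1]
eef_rot: [-3.141, -0.0, 1.356]
wrist_force: [0.7, -1.0, -2.2]
finger_gap: 24.3
finger_force: 12.0
```

Emit:
{"op": "step_arm", "data": {
  "series": [0, 0, -2, 0, 1]
}}

```text
clock: 11.45
eef_pos: [471.5, -82.5, 146.2]
eef_rot: [-3.141, 0.0, 1.356]
wrist_force: [0.7, -0.7, -1.2]
finger_gap: 24.0
finger_force: 12.0
```

Right cassette: the tip passed the roll axes with no drag, so this one is slack. I'll withdraw and look at the middle one.

Emit:
{"op": "step_arm", "data": {
  "series": [0, 0, 10, 0, 1, 0, 0, 20, 0, 1, 0, 0, 30, 0, 1, 0, 0, 30, 0, 1, 0, 0, 22, 0, 1, 0, 0, 0, 0, 1, 9, 18, 0, 0, 1, 9, 18, 0, 0, 1, 0, 0, 0, 0, 1, 0, 0, 0, 0, 1, 0, 0, 0, 0, 1]
}}

```text
clock: 12.82
eef_pos: [489.5, -47.0, 258.2]
eef_rot: [-3.141, 0.0, 1.355]
wrist_force: [-0.1, 0.1, -1.6]
finger_gap: 23.9
finger_force: 12.0
```

```bash
python3 - <<'E'
from h import *
s=manip.read_state();p,d,i=snap('wrist','w3'); print(s['eef_pos'],s['eef_rot'],s['wrist_force'])
slot('w3',(509.5,51.7),s['eef_rot'][2]-np.pi/2)
t=s['eef_pos'];a=s['eef_rot'][2]-np.pi/2;c,s_=np.cos(a),np.sin(a)
for r in(202,208,216):
    k=np.nonzero((d[r]<300)&(np.abs(np.arange(560)-287)<25))[0]; P=w((k[0]+k[-1])/2,r,d,i,None); q=(P-t)[:2]; print(P[2].round(),q[0]*c+q[1]*s_,-q[0]*s_+q[1]*c)
E
```

```text
[489.46163708 -47.037318   258.24323165] [-3.14124172e+00  1.03551067e-04  1.35520487e+00] [-0.12948002  0.07576722 -1.61772288]
hole [275  63  17  52 809] centre [507.3  51.9] size [43.1 13.7] ang 88.7
  local range x [-9.2  5. ] y [-21.7  21.1]
cover z 89.1
166.0 -0.39262624325754825 14.623176312175623
187.0 -0.023905220837511454 14.940838907157662
210.0 -0.3185712642704117 15.1448771983704
```

Emit:
{"op": "step_arm", "data": {
  "series": [7, 32, 0, -0.02, 1, 7, 32, 0, 0, 1, 5, 28, 0, 0, 1, 0, 6.5, 0, 0, 1, 0, 0, 0, 0, 1, 0, 0, -25, 0, 1, 0, 0, -25, 0, 1, 0, 0, -10, 0, 1, 0, 0, -10, 0, 1, 0, 0, -7, 0, 1, 0, 0, -3, 0, 1, 0, 0, 0, 0, 1, 0, 0, 0, 0, 1]
}}

```text
clock: 14.5
eef_pos: [508.9, 52.0, 178.8]
eef_rot: [3.141, -0.0, 1.336]
wrist_force: [-0.1, -1.0, -1.1]
finger_gap: 23.9
finger_force: 12.0
```

Emit:
{"op": "step_arm", "data": {
  "series": [0, 0, -2, 0, 1, 0, 0, -2, 0, 1]
}}

```text
clock: 14.75
eef_pos: [508.7, 52.0, 174.4]
eef_rot: [3.141, -0.0, 1.336]
wrist_force: [-0.8, -0.8, -2.2]
finger_gap: 24.0
finger_force: 12.0
```

Emit:
{"op": "step_arm", "data": {
  "series": [0, 0, -1, 0, 1, 0, 0, -1, 0, 1]
}}

```text
clock: 15.0
eef_pos: [508.7, 52.0, 172.4]
eef_rot: [-3.142, 0.0, 1.336]
wrist_force: [0.2, -0.5, -2.4]
finger_gap: 23.8
finger_force: 12.0
```

Emit:
{"op": "step_arm", "data": {
  "series": [0, 0, -1, 0, 1]
}}

```text
clock: 15.12
eef_pos: [508.8, 52.0, 171.4]
eef_rot: [3.142, -0.0, 1.336]
wrist_force: [0.5, 0.0, -2.2]
finger_gap: 24.0
finger_force: 12.0
```

Emit:
{"op": "step_arm", "data": {
  "series": [0, 0, -1, 0, 1]
}}

```text
clock: 15.25
eef_pos: [508.7, 51.9, 170.4]
eef_rot: [-3.142, 0.0, 1.336]
wrist_force: [0.2, 0.4, -1.4]
finger_gap: 23.8
finger_force: 12.0
```

Emit:
{"op": "step_arm", "data": {
  "series": [0, 0, -1, 0, 1]
}}

```text
clock: 15.38
eef_pos: [508.7, 52.0, 169.4]
eef_rot: [-3.141, 0.0, 1.336]
wrist_force: [-0.9, 0.1, -0.5]
finger_gap: 23.7
finger_force: 12.0
```

Emit:
{"op": "step_arm", "data": {
  "series": [0, 0, -1, 0, 1]
}}

```text
clock: 15.5
eef_pos: [508.5, 52.0, 168.4]
eef_rot: [-3.141, 0.0, 1.336]
wrist_force: [-3.0, 1.0, 1.4]
finger_gap: 24.1
finger_force: 12.0
```

Emit:
{"op": "step_arm", "data": {
  "series": [0, 0, -0.7, 0, 1]
}}

```text
clock: 15.62
eef_pos: [508.4, 52.0, 167.7]
eef_rot: [-3.141, 0.0, 1.336]
wrist_force: [-4.9, 0.7, 3.5]
finger_gap: 23.7
finger_force: 12.0
```

Emit:
{"op": "step_arm", "data": {
  "series": [0, 0, -0.7, 0, 1]
}}

```text
clock: 15.75
eef_pos: [508.4, 52.1, 167.0]
eef_rot: [-3.141, 0.0, 1.336]
wrist_force: [-6.0, 1.5, 4.2]
finger_gap: 23.9
finger_force: 12.0
```

Emit:
{"op": "step_arm", "data": {
  "series": [-0.6, 0.1, 0, 0, 1, 0, 0, 0, 0, 1]
}}

```text
clock: 16.0
eef_pos: [508.1, 52.1, 167.0]
eef_rot: [-3.141, -0.0, 1.336]
wrist_force: [-3.7, 0.7, 1.4]
finger_gap: 24.0
finger_force: 12.0
```

Emit:
{"op": "step_arm", "data": {
  "series": [0, 0, -0.7, 0, 1]
}}

```text
clock: 16.12
eef_pos: [508.2, 52.1, 166.7]
eef_rot: [3.141, -0.0, 1.336]
wrist_force: [-5.4, 1.0, 8.7]
finger_gap: 23.7
finger_force: 12.0
```

Emit:
{"op": "step_arm", "data": {
  "series": [0, 0, -0.7, 0, 1]
}}

```text
clock: 16.25
eef_pos: [508.4, 52.1, 166.4]
eef_rot: [3.141, -0.0, 1.336]
wrist_force: [-5.3, 1.6, 13.1]
finger_gap: 23.8
finger_force: 12.0
```

Middle: the blade stops at about 15 N, so this one is probably seized. I'll back off and try the left one.

Emit:
{"op": "step_arm", "data": {
  "series": [0, 0, 5, 0, 1, 0, 0, 20, 0, 1, 0, 0, 30, 0, 1, 0, 0, 30, 0, 1, 0, 0, 7, 0, 1, 0, 0, 0, 0, 1, 0, 20, 0, 0, 1, 0, 22, 0, 0, 1, 0, 0, 0, 0, 1, 0, 0, 0, 0, 1, 0, 0, 0, 0, 1]
}}

```text
clock: 17.62
eef_pos: [508.1, 93.4, 257.3]
eef_rot: [-3.141, 0.0, 1.335]
wrist_force: [-0.1, -0.6, -1.4]
finger_gap: 23.6
finger_force: 12.0
```

```bash
python3 - <<'E'
from h import *
s=manip.read_state();p,d,i=snap('wrist','w4'); print(s['eef_pos'],s['eef_rot'],s['wrist_force'])
slot('w4',(524.5,191.4),s['eef_rot'][2]-np.pi/2)
t=s['eef_pos'];a=s['eef_rot'][2]-np.pi/2;c,s_=np.cos(a),np.sin(a)
for n in('w3','w4'):
  p,d,i=load(n); k=np.nonzero((d[150:230,286]<300)&(d[150:230,286]>0))[0][0]+150; print(n,'first blade row',k,w(286,k,d,i)[2])
for r in(202,208,216):
    k=np.nonzero((d[r]<300)&(np.abs(np.arange(560)-287)<25))[0]; P=w((k[0]+k[-1])/2,r,d,i,None); q=(P-t)[:2]; print(P[2].round(),q[0]*c+q[1]*s_,-q[0]*s_+q[1]*c)
E
```

```text
[508.12342587  93.4434026  257.30569687] [-3.14119785e+00  2.51679748e-04  1.33512497e+00] [-0.11722381 -0.59219855 -1.43995774]
hole [271  64  17  52 833] centre [524.5 191.8] size [42.7 13.9] ang 90.0
  local range x [-6.5  6.9] y [-21.   21.7]
cover z 89.0
w3 first blade row 199 155.69721357894502
w4 first blade row 199 155.36432403534883
166.0 -0.4110466529566601 14.764715650566178
186.0 -0.3760448105738803 14.935170978209156
207.0 -0.3406855489281875 14.633747983684783
```

Emit:
{"op": "step_arm", "data": {
  "series": [6, 32, 0, 0, 1, 6, 32, 0, 0, 1, 5.4, 28, 0, 0, 1, 0, 6, 0, 0, 1, 0, 0, 0, 0, 1, 0, 0, -25, 0, 1, 0, 0, -25, 0, 1, 0, 0, -10, 0, 1, 0, 0, -10, 0, 1, 0, 0, -7, 0, 1, 0, 0, -3, 0, 1, 0, 0, 0, 0, 1, 0, 0, 0, 0, 1]
}}

```text
clock: 19.3
eef_pos: [525.7, 192.1, 178.0]
eef_rot: [3.141, -0.0, 1.336]
wrist_force: [-0.0, 0.0, -1.3]
finger_gap: 23.6
finger_force: 12.0
```

Emit:
{"op": "step_arm", "data": {
  "series": [0, 0, -2, 0, 1, 0, 0, -2, 0, 1, 0, 0, -1, 0, 1, 0, 0, -1, 0, 1]
}}

```text
clock: 19.8
eef_pos: [525.5, 192.1, 171.6]
eef_rot: [-3.142, 0.0, 1.336]
wrist_force: [0.6, 0.0, -2.8]
finger_gap: 24.2
finger_force: 12.0
```

Emit:
{"op": "step_arm", "data": {
  "series": [0, 0, -1, 0, 1, 0, 0, -1, 0, 1]
}}

```text
clock: 20.05
eef_pos: [525.5, 192.1, 169.6]
eef_rot: [3.142, -0.0, 1.336]
wrist_force: [0.2, -0.0, -1.8]
finger_gap: 24.1
finger_force: 12.0
```

Emit:
{"op": "step_arm", "data": {
  "series": [0, 0, -1, 0, 1]
}}

```text
clock: 20.18
eef_pos: [525.5, 192.1, 168.6]
eef_rot: [-3.142, 0.0, 1.336]
wrist_force: [0.9, 0.4, -0.8]
finger_gap: 23.8
finger_force: 12.0
```

Emit:
{"op": "step_arm", "data": {
  "series": [0, 0, -0.7, 0, 1]
}}

```text
clock: 20.3
eef_pos: [525.4, 192.1, 167.9]
eef_rot: [-3.141, 0.0, 1.336]
wrist_force: [-1.3, 0.3, -0.6]
finger_gap: 24.0
finger_force: 12.0
```

Emit:
{"op": "step_arm", "data": {
  "series": [0, 0, -0.7, 0, 1]
}}

```text
clock: 20.42
eef_pos: [525.3, 192.1, 167.3]
eef_rot: [-3.141, -0.0, 1.336]
wrist_force: [-2.7, -0.1, 0.7]
finger_gap: 24.1
finger_force: 12.0
```

Emit:
{"op": "step_arm", "data": {
  "series": [0, 0, -0.7, 0, 1]
}}

```text
clock: 20.55
eef_pos: [525.4, 192.2, 166.7]
eef_rot: [-3.141, -0.0, 1.336]
wrist_force: [-3.2, 0.4, 3.5]
finger_gap: 24.1
finger_force: 12.0
```

Emit:
{"op": "step_arm", "data": {
  "series": [0, 0, -0.7, 0, 1]
}}

```text
clock: 20.68
eef_pos: [525.5, 192.1, 166.0]
eef_rot: [3.142, -0.0, 1.336]
wrist_force: [-3.9, 0.7, 3.0]
finger_gap: 24.2
finger_force: 12.0
```

Emit:
{"op": "step_arm", "data": {
  "series": [0, 0, -0.7, 0, 1]
}}

```text
clock: 20.8
eef_pos: [525.6, 192.1, 165.3]
eef_rot: [3.141, -0.0, 1.336]
wrist_force: [-1.9, 0.2, 3.6]
finger_gap: 24.0
finger_force: 12.0
```

Emit:
{"op": "step_arm", "data": {
  "series": [0, 0, -1, 0, 1, 0, 0, -1, 0, 1]
}}

```text
clock: 21.05
eef_pos: [525.7, 192.1, 163.2]
eef_rot: [3.141, -0.0, 1.336]
wrist_force: [-1.7, 1.1, 4.3]
finger_gap: 23.8
finger_force: 12.0
```

Emit:
{"op": "step_arm", "data": {
  "series": [0, 0, -1, 0, 1, 0, 0, -1, 0, 1, 0, 0, -1, 0, 1]
}}

```text
clock: 21.42
eef_pos: [525.7, 192.0, 160.2]
eef_rot: [3.141, -0.0, 1.336]
wrist_force: [0.3, -0.7, 3.5]
finger_gap: 23.8
finger_force: 12.0
```

Emit:
{"op": "step_arm", "data": {
  "series": [0, 0, -1, 0, 1, 0, 0, -1, 0, 1, 0, 0, -1, 0, 1]
}}

```text
clock: 21.8
eef_pos: [525.7, 192.0, 157.2]
eef_rot: [3.141, -0.0, 1.336]
wrist_force: [0.2, -0.7, 4.7]
finger_gap: 23.8
finger_force: 12.0
```

Emit:
{"op": "step_arm", "data": {
  "series": [0, 0, -1, 0, 1, 0, 0, -1, 0, 1, 0, 0, -1, 0, 1]
}}

```text
clock: 22.18
eef_pos: [525.7, 192.1, 154.2]
eef_rot: [3.141, -0.0, 1.336]
wrist_force: [1.3, -0.5, 5.5]
finger_gap: 23.7
finger_force: 12.0
```

Left cassette: steady drag of about 6 N, so this is the good one. I'll push home.

Emit:
{"op": "step_arm", "data": {
  "series": [0.2, 0, -1.5, 0, 1, 0, 0, -1.5, 0, 1, 0, 0, -1.5, 0, 1, 0, 0, -1.5, 0, 1, 0, 0, -1.5, 0, 1, 0, 0, -1.5, 0, 1],
  "squeeze": 16
}}

```text
clock: 22.92
eef_pos: [525.7, 192.1, 145.1]
eef_rot: [3.142, -0.0, 1.336]
wrist_force: [1.7, -0.2, 4.5]
finger_gap: 23.8
finger_force: 16.0
```

Emit:
{"op": "step_arm", "data": {
  "series": [0, 0, -1.5, 0, 1, 0, 0, -1.5, 0, 1, 0, 0, -1.5, 0, 1, 0, 0, -1.5, 0, 1, 0, 0, -1.5, 0, 1, 0, 0, -1.5, 0, 1]
}}

```text
clock: 23.68
eef_pos: [525.7, 192.1, 136.1]
eef_rot: [3.142, -0.0, 1.336]
wrist_force: [1.3, -0.1, 4.8]
finger_gap: 23.9
finger_force: 16.0
```

Emit:
{"op": "step_arm", "data": {
  "series": [0, 0, -1.5, 0, 1, 0, 0, -1.5, 0, 1, 0, 0, -1.5, 0, 1, 0, 0, -1, 0, 1]
}}

```text
clock: 24.18
eef_pos: [525.7, 192.0, 130.5]
eef_rot: [-3.142, 0.0, 1.336]
wrist_force: [2.3, -0.2, 4.8]
finger_gap: 23.7
finger_force: 16.0
```

Emit:
{"op": "step_arm", "data": {
  "series": [0, 0, -1, 0, 1, 0, 0, -1, 0, 1]
}}

```text
clock: 24.42
eef_pos: [525.7, 192.1, 128.6]
eef_rot: [3.142, 0.0, 1.336]
wrist_force: [2.7, -0.0, 5.4]
finger_gap: 23.9
finger_force: 16.0
```

Emit:
{"op": "step_arm", "data": {
  "series": [0, 0, -0.6, 0, 1, 0, 0, -0.6, 0, 1]
}}

```text
clock: 24.68
eef_pos: [525.7, 192.1, 127.5]
eef_rot: [3.142, -0.0, 1.336]
wrist_force: [-0.7, -1.5, 11.9]
finger_gap: 23.8
finger_force: 16.0
```

Emit:
{"op": "step_arm", "data": {
  "series": [0, 0, -0.5, 0, 1]
}}

```text
clock: 24.8
eef_pos: [525.8, 192.1, 127.5]
eef_rot: [3.141, -0.0, 1.336]
wrist_force: [-1.9, -1.1, 15.2]
finger_gap: 24.2
finger_force: 16.0
```

Emit:
{"op": "step_arm", "data": {
  "series": [0, 0, -0.5, 0, 1]
}}

```text
clock: 24.92
eef_pos: [525.7, 192.1, 127.5]
eef_rot: [3.141, -0.0, 1.336]
wrist_force: [-4.4, -2.4, 20.6]
finger_gap: 23.9
finger_force: 16.0
```

Emit:
{"op": "step_arm", "data": {
  "series": [0, 0, 1.2, 0, 1, 0, 0, 0, 0, 0.6, 0, 0, 0, 0, 0.4, 0, 0, 0, 0, 0.3, 0, 0, 0, 0, 0.3, 0, 0, 10, 0, 0.3, 0, 0, 30, 0, 0.3, 0, 0, 40, 0, 0.3, 0, 0, 40, 0, 0.3, 0, -40, 0, 0, 0.3, 0, -50, 0, 0, 0.3, 0, 0, 0, 0, 0.3, 0, 0, 0, 0, 0.3, 0, 0, 0, 0, 0.3]
}}

```text
clock: 26.68
eef_pos: [525.7, 103.0, 247.8]
eef_rot: [3.142, -0.0, 1.337]
wrist_force: [0.3, 0.6, 0.2]
finger_gap: 66.1
finger_force: 0.0
```

```bash
python3 - <<'E'
from h import *
s=manip.read_state();p,d,i=snap('wrist','w5'); print(s['eef_pos'],s['clock'])
v,u=np.mgrid[0:420,0:560]; f=210/np.tan(np.radians(i['fovy'])/2)
P=i['eye']+(np.stack([(u-i['cx'])/f,(v-i['cy'])/f,np.ones_like(d)],-1)@rot(i['orientation']).T)*d[...,None]
q=p.astype(int); m=(q[...,2]>60)&(q[...,2]>2.5*q[...,1])&(np.hypot(P[...,0]-525,P[...,1]-192)<40)
z=np.percentile(P[m][:,2],95); T=P[m&(P[...,2]>z-3)]; print('top z',z,'centre',T.mean(0),cv2.minAreaRect(T[:,:2].astype(np.float32)))
cv2.imwrite('pics/w5b.png',p)
E
```

```text
[525.71165596 102.97515722 247.80659456] 26.675
top z 150.08515523737532 centre [525.75361955 191.89424833 149.9604838 ] ((529.7913818359375, 189.56454467773438), (37.006675720214844, 32.100372314453125), 76.65663146972656)
```

View pics/w5b.png

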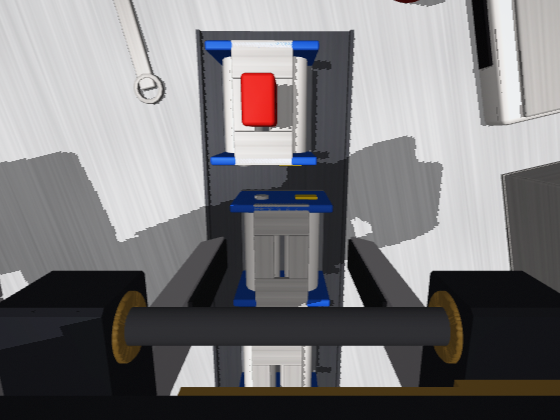

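The red handle stands at (258,98) on the left cassette's cover. Its top is at about z = 150 mm, which is home within the measurement error, and the gripper is clear.

```bash
python3 -c "
from cell import manip
print(manip.sign_off())"
```

```text
the job is handed in; nothing more can be done
None
```

The blade stands home in the good (left, +y) cassette, where it slid in with a steady drag of about 6 N, and it has been let go; the right cassette was slack, the middle one stopped the blade and is taken as seized, and the job was handed in at about 27 s.

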